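# Clip the pink batch plate into the bench sign holder

### The arm

A 7-joint arm with a two-finger parallel gripper is mounted at the origin on the work surface. World frame = base frame: x ahead of the robot, y to its left, z up, the work surface at z = 0. Lengths are in m, angles in rad, forces in N, time in s.
With the tool pointing down it reaches from about 0.35 to 0.775 m from the base axis. Payload 3.1 kg.
Tool frame: the origin (TCP) lies on the centre line of the jaws, within the pads' length; the fingertips stand 8 mm ahead of it and the grasp point (between the pads) lies 11 mm behind it (bot.tip_extent is the distance from the TCP to the fingertips, in m); z points along the fingers, y is the line along which they close (so a half turn about z gives the same grasp; the last joint's range is limited). The gripper opens to 85 mm and grips with 20 to 120 N. Pads are 22 mm wide; open, the fingers measure 114 mm over their backs; the gripper's body (76 mm by 85 mm) begins 54 mm behind the grasp point. The pads swing forward as they close: fully open they stand 13 mm farther back than shut.
Start: joints at [1.293, 0.311, 0.014, 1.512, -0.004, 1.319, -0.027], TCP at [0.129, -0.535, 0.239] pointing down, gripper open.
Joint ranges: [-2.7, 2.7], [-0.3, 1.91], [-1.27, 1.3], [0.12, 2.57], [-1.44, 4.58], [0.2, 2.03], [-3.05, 3.05]. Speed limits (rad/s): [2.79, 2.79, 3.14, 3.14, 3.14, 3.14, 3.14].

### API

Orientations are given as a rotation vector (axis times angle).
In Python, from bench import bot gives the robot as it stands. Calls block until the motion is done:
- bot.goto(position, orientation): joint-space move of the TCP to a pose.
- bot.movel(position, ori=None, feed=0.15, max_force=None): straight line of the TCP; ori=None keeps the orientation; feed is the mean speed in m/s. With max_force (N) it stops when the force on the tool has changed by that much, and returns True; else False.
- bot.move_j(angles): joint-space move.
- bot.command_gripper(opening, f_grip=None): finger opening in m; f_grip is the grip in N (None keeps the last); returns when the fingers have stopped.
- bot.dwell(seconds).
- bot.solve_ik(position, orientation): joint angles nearest the present ones, or None.
- bot.get_obs(): the state.
- bot.capture(name): name is "scene" or "top" or "wrist"; returns the picture (420x560x3 uint8, red, green, blue); there is no depth.
- bot.camera_params(name): a dict with "fx", "fy", "cx", "cy" (pixels), "rvec" (rotation vector, rad) and "tvec" (3), from world to camera coordinates, as OpenCV has them. Camera axes: x right, y down, z forward; pixel columns grow to the right and rows downward; lengths in m; the calibration is good to about 2 mm. The wrist camera is an equidistant fisheye: a pixel r from the principal point sees the ray r / f radians off the axis. A picture is of the moment at which its call begins: read the wrist's pose just before it. camera_params takes no time and is no camera call; for the wrist camera it gives the pose at the moment of the call.
A pose or a line that the arm cannot do raises bot.PlanningError and nothing moves.
- bot.finish_job(): hands the job in; it is judged then, once.
The state is a dict: "t": time; "joint_positions": joint angles; "joint_velocities": joint speeds; "effort": joint torques, N m; "ee_pos": TCP position; "tcp_rot": TCP orientation; "force": force on the tool from outside, world axes, zero at the start; "ft_torque": the same for the moment, N m; "grip_width": finger opening in m; "finger_force": force on a finger pad.
Only numpy, scipy, OpenCV 4.12 (cv2) and the standard library are available. Lean on these libraries where they do the work, as an engineer would, in place of code of your own. Each camera call takes 0.05 s, during which the arm holds its last target. There are 200 camera calls.

### The job

The next batch on this packing bench is the pink one: lift the pink batch plate up and off its hook under the inspection lamp, and push it down between the jaws of the sprung sign holder until it stands fully home on the stop, upright, bottom edge down and centred, with the clip closed on it. Push gently (about 25 N is plenty), do not drop the plate on the table or knock the rack or its lamp, and leave the other two plates hanging and everything else where it is.

Things in the scene. Friction and masses are not known exactly. Their poses are not given: they have to be found in the camera images.
- pink_plate: Pink plastic plate 44 wide (its y) x 8 thick (x) x 116 tall (z), 60 g, paper square on its faces. Origin: centre of the bottom edge; z up the plate, x normal to its faces. Bottom 13 mm tapered to a 4 mm edge. The hook passes through a window 18 wide x 30 high, from 78 to 108 mm above the bottom, with an 8 mm bar above it. Sides straight: grip across the 44 mm, high up (70 to 85 mm).
- yellow_plate: Yellow, otherwise as pink_plate; a bystander on another hook.
- blue_plate: Blue, otherwise as pink_plate; a bystander on another hook.
- rack: Fixed open rack with 3 hooks under a lamp bar. Origin on the table below the middle hook's cradle; x away from the robot side, y along the rack. Hooks at y = 112, 0, -112 mm point to -x. Plates hang with their x along the rack's x, bottom edge at z = 110 mm. Rail (12 mm) at x = 45, z = 237 mm; posts (14 mm) at x = 45, y = +-190 mm.
- hook0 (a point): Top of the rod in the cradle of the steel J hook at the rack's y = 112 mm, 218 mm above the table. The 6 mm rod is level for 8 mm to the -x side of this point, then turns up to an open end 20 mm to the -x side, rod top 11 mm above this point. A plate must rise 13 to 22 mm before it is drawn off to -x.
- hook1 (a point): The same for the middle hook, y = 0. Gripping a plate low brings the gripper's palm against the hook's upturned end: grip it 70 mm or more above its bottom edge.
- hook2 (a point): The same for the hook at y = -112 mm.
- lamp (a point): Middle of the underside of the white lamp bar over the plates, 293 mm above the table; the bar is 410 mm long (rack's y), 46 mm deep (rack's x from 22 to 68 mm), 24 mm tall. A vertical tool does not fit beneath it; one tilted about 30 to 45 degrees, reaching in from the -x side above, does.
- holder: Fixed sign holder: dark base 100 x 80 x 12 mm with a 30 mm wide spring clip. Origin: centre of the base's underside; slot along its y, x across it. Fixed aluminium jaw: upright face at x = 4 mm up to z = 58, then flared to x = 15, z = 87. Orange moving jaw on the -x side (only it gives). The jaws are narrower than a plate, so fingers fit beside them on the plate's sides.
- seat (a point): On the holder's stop, 36 mm above the table: the plate's origin belongs here when home. Axes as the holder's; the plate's x lies along this x.
- jaw (a joint): Opening of the orange sprung jaw in rad: 0 closed, about 0.13 with a plate in it. Its nose, 57 mm above the table, rests 3 mm from the fixed jaw; its lip flares to x = -10, z = 86 mm in the holder's frame. A plate pushed down between the lips opens it (roughly 3 to 10 N) and then meets the stop.
- tape_roll: Bystander: amber tape ring, 90 diameter x 48 tall; origin centre of underside.
- pen_pot: Bystander: black cup, 72 diameter x 85 tall; origin centre of underside.
- sample_box: Bystander: pink box 60 (x) x 90 (y) x 35; origin centre of underside.
- stapler: Bystander: red stapler 130 x 36 x 44; origin centre of underside.
There are look-alikes about, which are no part of the job. What is shaped like the holder but white is not meant.

How it is judged:
On the way, in this order (a step that is already met when the one before it is completed fails the run):
1. the pink plate is in the fingers, off its hook and clear of the rack (distance of pink_plate from where it was at the start of the episode above 0.08 m and contact force between the fingers and pink_plate above 1 N), for 0.2 s.
2. the pink plate is home in the clip (z of pink_plate in the frame of seat between -0.003 and 0.003 m and y of pink_plate in the frame of seat between -0.01 and 0.01 m and x of pink_plate in the frame of seat between -0.005 and 0.005 m and angle between pink_plate's own z axis and vertical below 0.1 rad and value of joint jaw above 0.07 rad), for 0.2 s.
At the end, for the whole second after the job is handed in: Pink plate released, at rest, bottom edge down within 0.1 rad of upright; its bottom centre within 3 mm of the stop in height, 10 mm of the clip's middle along the slot, 5 mm across; jaw over 0.07 rad. Other plates and bystanders within 20 mm of their starts (all of step 2 and linear speed of pink_plate below 0.02 m/s and distance of each of yellow_plate, blue_plate, tape_roll, pen_pot, sample_box, stapler from where it was at the start of the episode below 0.02 m); the robot touches nothing.
It fails at once if the pink plate is dropped to the table (its bottom centre below 25 mm) (height (world z) of pink_plate below 0.025 m).
It fails at once if the plate is pressed on the holder with more than 35 N (contact force between pink_plate and holder above 35 N).
It fails at once if the arm or fingers hit the rack or lamp with more than 20 N (contact force between any of the arm, the fingers and rack above 20 N).
It fails at once if the plate is wrenched against the rack with more than 20 N (contact force between pink_plate and rack above 20 N).
It fails at once if another plate or a bystander is shifted by more than 40 mm (distance of any of yellow_plate, blue_plate, tape_roll, pen_pot, sample_box, stapler from where it was at the start of the episode above 0.04 m).
It also fails if it takes over 45 s, if anything falls off the work surface, if the arm or the gripper's body presses on something with over 40 N, if the wrist force passes 120 N, or if a joint passes its speed limit or range.

## Working session

There is one attempt and no reset: what is moved stays moved. The work goes in short steps, each a Python script; the robot and the scene stay as the last script left them, time stands still between calls to the robot, and variables do not carry over. Pictures are saved under pics/ and viewed, at most 10 in all, crops included, and the job is handed in when it is done.

```bash
mkdir -p pics; ls
python3 - <<'E'
from bench import bot
import cv2,numpy as np
for n in ["scene","top"]:
    p=bot.camera_params(n);print(n,{k:np.round(v,4).tolist() for k,v in p.items()})
    cv2.imwrite(f"pics/{n}0.png",cv2.resize(bot.capture(n)[...,::-1],(800,600),interpolation=cv2.INTER_CUBIC))
o=bot.get_obs();print(o["t"],o["ee_pos"],o["tcp_rot"],o["force"],o["grip_width"],bot.tip_extent)
E
```

```text
pics
scene {'fx': 520.5731, 'fy': 520.5731, 'cx': 282.1545, 'cy': 215.9785, 'rvec': [1.169, 2.1829, -1.0695], 'tvec': [0.4087, -0.0529, 2.1079]}
top {'fx': 462.8444, 'fy': 462.8444, 'cx': 279.8459, 'cy': 207.5261, 'rvec': [2.1586, -2.1245, 0.1738], 'tvec': [-0.1492, 0.5396, 1.3851]}
0.1 [ 0.12834186 -0.53413293  0.23832288] [-3.11764457e+00 -3.69342687e-01  5.33170636e-04] [ 0.50623833 -0.44543574 -0.7370359 ] 0.08525934975825733 0.008
```

View pics/scene0.png

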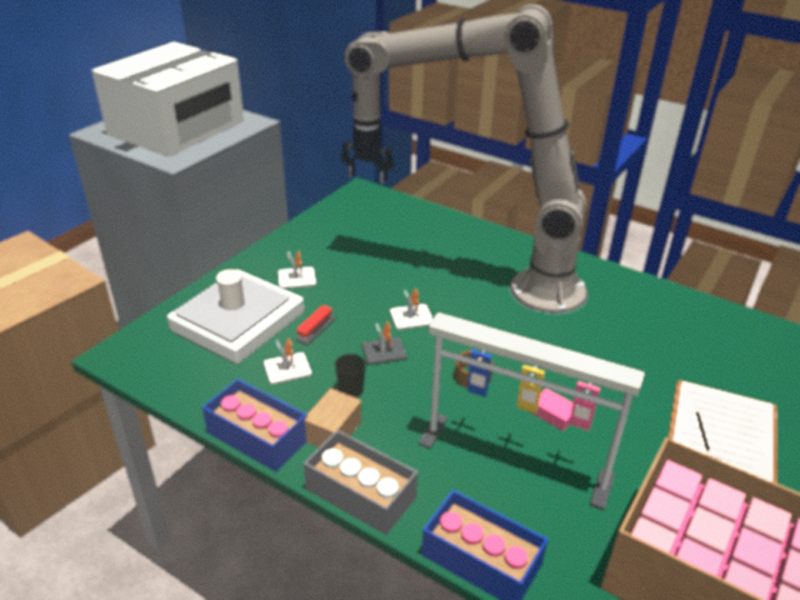

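View pics/top0.png

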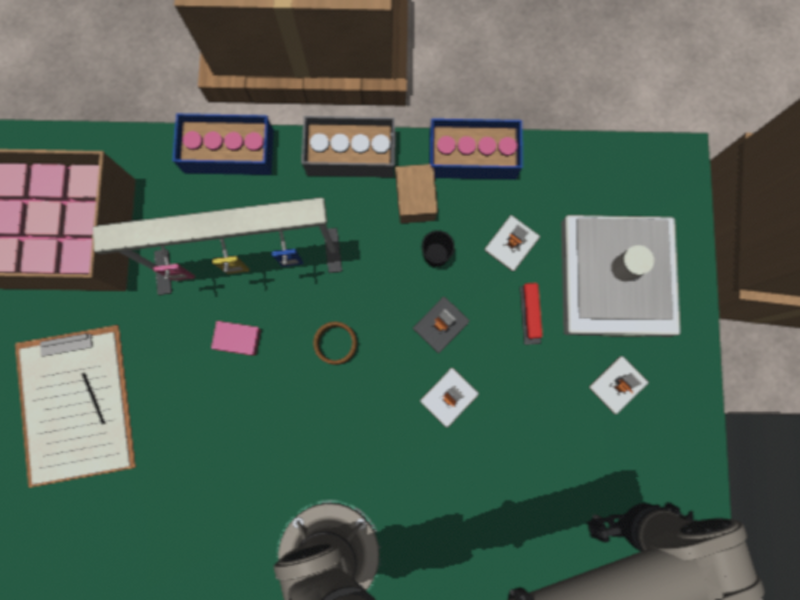

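Pink plate candidates:
- the plate hanging at the rack end: scene (585,405), top (168,268)
- the pink sample_box on the table: scene (556,408), top (236,338)
- the pink discs in the blue trays, and the pink stack in the carton

I choose the hanging plate. For the holder, the dark one at scene (384,345), top (441,324) fits; the three others are white. Next I take close crops of both.

Run:
```python
from bench import bot
import cv2,numpy as np
T=bot.capture("top")[...,::-1];S=bot.capture("scene")[...,::-1]
cv2.imwrite("pics/rawT.png",T);cv2.imwrite("pics/rawS.png",S)
def cr(I,x,y,w,h,s):
    J=cv2.resize(I[y:y+h,x:x+w],None,fx=s,fy=s,interpolation=cv2.INTER_CUBIC).copy()
    for k in range((-x)%10,w,10): cv2.line(J,(k*s,0),(k*s,14 if (x+k)%50==0 else 6),(255,255,255),1)
    for k in range((-y)%10,h,10): cv2.line(J,(0,k*s),(14 if (y+k)%50==0 else 6,k*s),(255,255,255),1)
    return J
A=np.zeros((600,800,3),np.uint8)
A[:320]=cr(T,60,135,200,80,4)
A[320:,:390]=cr(T,285,205,65,46,6)[:280,:390]
A[320:,400:]=cr(S,245,215,66,46,6)[:280,:400] if False else cv2.copyMakeBorder(cr(S,245,215,66,46,6),0,4,0,4,0)[:280,:400]
cv2.imwrite("pics/A.png",A)
cv2.imwrite("pics/B.png",cr(S,295,215,160,120,5))
```

```text
Traceback (most recent call last):
ValueError: could not broadcast input array from shape (276,390,3) into shape (280,390,3)
```

Run:
```python
import cv2,numpy as np
T=cv2.imread("pics/rawT.png");S=cv2.imread("pics/rawS.png")
def cr(I,x,y,w,h,s):
    J=cv2.resize(I[y:y+h,x:x+w],None,fx=s,fy=s,interpolation=cv2.INTER_CUBIC).copy()
    for k in range((-x)%10,w,10): cv2.line(J,(k*s,0),(k*s,14 if (x+k)%50==0 else 6),(255,255,255),1)
    for k in range((-y)%10,h,10): cv2.line(J,(0,k*s),(14 if (y+k)%50==0 else 6,k*s),(255,255,255),1)
    return J
A=np.zeros((600,800,3),np.uint8)
A[:320]=cr(T,60,135,200,80,4)
A[320:596,:390]=cr(T,285,205,65,46,6)
A[320:596,400:796]=cr(S,245,215,66,46,6)
cv2.imwrite("pics/A.png",A)
cv2.imwrite("pics/B.png",cr(S,295,215,160,120,5))
```

```text
(no output)
```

View pics/A.png

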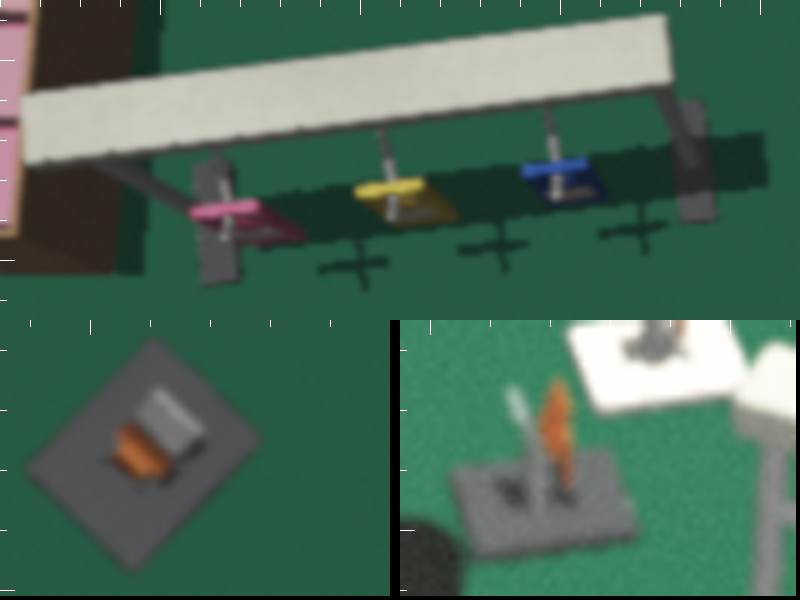

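View pics/B.png

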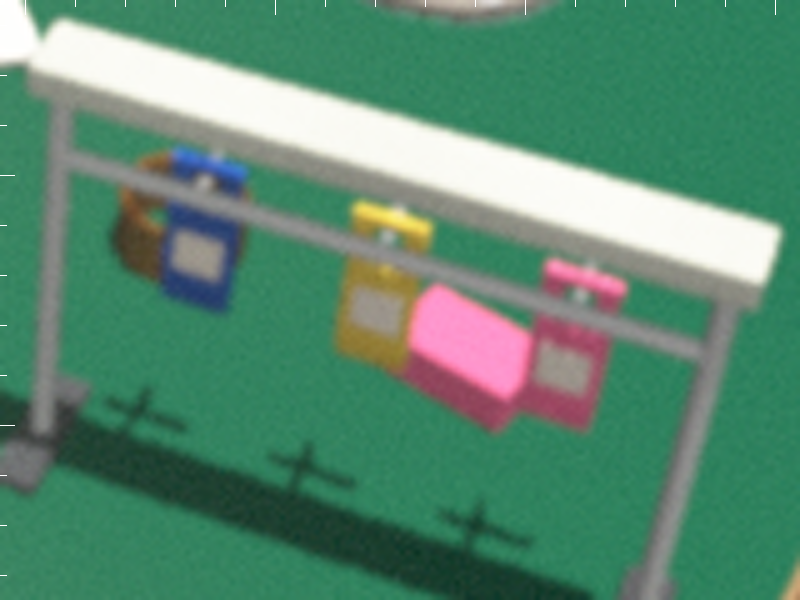

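A shows the pink plate's top edge at crop (190-262, 208), lamp corners (24,164), (20,97), (667,14), (674,82), and the dark base corners (153,340), (261,437), (132,573), (26,467), with the aluminium jaw up-right of the orange one. B confirms the hanging pink plate with its paper square: top corners (546,268) and (625,292), bottom corners (518,412) and (590,432). The box is on the table behind it.

```bash
cat > h.py <<'E'
import numpy as np,cv2
from scipy.optimize import least_squares
from scipy.spatial.transform import Rotation as R
from bench import bot
def proj(n,P,p=None):
    p=p or bot.camera_params(n)
    C=R.from_rotvec(p["rvec"]).apply(np.atleast_2d(P))+np.array(p["tvec"])
    if n=="wrist":
        r=np.linalg.norm(C[:,:2],axis=1);th=np.arctan2(r,C[:,2]);d=C[:,:2]*(th/r)[:,None]
    else: d=C[:,:2]/C[:,2:]
    return d*[p["fx"],p["fy"]]+[p["cx"],p["cy"]]
def world(q,P):
    P=np.array(P,float);return R.from_euler('z',q[2]).apply(P)+[q[0],q[1],0]
def fit(obs,q0):
    # obs: list of (cam, model pts, pix)
    f=lambda q:np.concatenate([(proj(n,world(q,P))-np.array(x)).ravel() for n,P,x in obs])
    s=least_squares(f,q0,loss='soft_l1');return s.x,np.round(f(s.x).reshape(-1,2),1)
E
python3 - <<'E'
from h import *
t=lambda L:[(60+u/4-.4,135+v/4-.4) for u,v in L]
s=lambda L:[(295+u/5-.4,215+v/5-.4) for u,v in L]
t2=lambda L:[(285+u/6-.4,205+(v-320)/6-.4) for u,v in L]
s2=lambda L:[(245+(u-400)/6-.4,215+(v-320)/6-.4) for u,v in L]
z=.317
lt=("top",[(.022,.205,z),(.068,.205,z),(.068,-.205,z),(.022,-.205,z)],t([(24,164),(20,97),(667,14),(674,82)]))
ls=("scene",[(.022,.205,z),(.068,.205,z),(.068,-.205,z),(.022,-.205,z)],s([(780,232),(757,288),(32,70),(65,17)]))
for o in ([lt],[ls],[lt,ls]):
    q,r=fit(o,[.55,.1,0]);print("rack",np.round(q,4),np.abs(r).max(),"hook0",np.round(world(q,[0,.112,.218]),4))
# pink plate: origin at bottom centre, z=.110 (free z? fixed)
pt=("top",[(-.004,.022,.226),(-.004,-.022,.226),(.004,.022,.226),(.004,-.022,.226)],t([(192,216),(263,210),(190,208),(260,201)]))
ps=("scene",[(.004,-.022,.226),(.004,.022,.226),(.004,-.022,.110),(.004,.022,.110)],s([(544,268),(625,292),(518,411),(590,432)]))
for o in ([pt],[ps],[pt,ps]):
    q,r=fit(o,[.55,.2,0]);print("pink",np.round(q,4),r.tolist())
z=.012
bt=("top",[(.05,.04,z),(.05,-.04,z),(-.05,-.04,z),(-.05,.04,z)],t2([(153,340),(261,437),(132,573),(26,467)]))
q,r=fit([bt],[.4,-.15,-.7]);print("holder",np.round(q,4),r.tolist())
print(proj("scene",world(q,bt[1])).round(1).tolist(), np.round(s2([(453,468),(610,450),(638,527),(473,545)]),1).tolist())
print("yaw",np.degrees(q[2]))
E
```

```text
rack [0.578  0.1924 0.1482] 0.5 hook0 [0.5615 0.3031 0.218 ]
rack [0.5792 0.1975 0.1315] 1.8 hook0 [0.5645 0.3085 0.218 ]
rack [0.5785 0.1941 0.1435] 2.0 hook0 [0.5625 0.305  0.218 ]
pink [0.5623 0.3026 0.1196] [[0.4, 0.5], [-1.0, 0.3], [0.8, -0.4], [-0.4, -0.3]]
pink [0.559  0.3067 0.1743] [[0.6, -0.2], [0.0, -0.5], [-0.5, 0.2], [-0.1, 0.5]]
pink [0.5612 0.3048 0.1476] [[-0.3, 1.0], [-1.8, 0.4], [-0.1, 0.2], [-1.2, -0.2], [-0.3, -0.1], [-1.0, -0.2], [-1.4, 0.2], [-1.1, 0.8]]
holder [ 0.4871 -0.2312 -0.7552] [[0.1, -1.2], [0.5, 0.2], [0.1, 0.4], [-0.8, 0.2]]
[[256.7, 253.0], [252.3, 238.8], [279.1, 235.1], [284.3, 249.1]] [[253.4, 239.3], [279.6, 236.3], [284.3, 249.1], [256.8, 252.1]]
yaw -43.26694706879802
```

```bash
cat >> h.py <<'E'
PINK=np.array([.5614,.3040,.1465]); HOLD=np.array([.4871,-.2312,-.7552])
GH=.078  # grip height on plate
def tool(psi,th,s=-1):
    z=np.array([np.sin(th)*np.cos(psi),np.sin(th)*np.sin(psi),-np.cos(th)])
    y=s*np.array([-np.sin(psi),np.cos(psi),0]);return R.from_matrix(np.c_[np.cross(y,z),y,z])
def tcp(q,zb,rot,back=0,dx=0):
    """TCP for plate bottom at height zb, plate pose q (x,y,yaw); dx = offset along plate x"""
    g=world(q,[dx,0,zb+GH]);return g+rot.as_matrix()[:,2]*(.011-back)
E
python3 - <<'E'
from h import *
for th in (32,38,44):
  for s in (-1,1):
    rp=tool(PINK[2],np.radians(th),s);rh=tool(HOLD[2],np.radians(th),s)
    for nm,p,r in (("pre",tcp(PINK,.11,rp,.1),rp),("grasp",tcp(PINK,.11,rp),rp),("lift",tcp(PINK,.128,rp),rp),("off",tcp(PINK,.128,rp,0,-.12),rp),
      ("hold hi",tcp(HOLD,.17,rh),rh),("home",tcp(HOLD,.036,rh),rh)):
        j=bot.solve_ik(p,r.as_rotvec());print(th,s,nm,np.round(p,3),None if j is None else np.round(j,2))
E
```

```text
32 -1 pre [0.515 0.297 0.263] [-0.91  0.07  0.2   1.88  0.41  0.75 -2.39]
32 -1 grasp [0.567 0.305 0.179] [-0.99  0.26  0.38  1.9   0.32  0.52 -2.31]
32 -1 lift [0.567 0.305 0.197] [-0.99  0.24  0.38  1.88  0.31  0.56 -2.29]
32 -1 off [0.448 0.287 0.197] [-1.2   0.02  0.38  2.12  0.58  0.63 -2.65]
32 -1 hold hi [ 0.491 -0.235  0.239] [ 1.11  0.01 -0.86  2.01  0.44  0.67 -2.36]
32 -1 home [ 0.491 -0.235  0.105] [ 0.89  0.25 -0.73  2.2   1.1   0.5  -3.04]
32 1 pre [0.515 0.297 0.263] [-0.55  0.08 -0.19  1.87  0.46  0.76  0.71]
32 1 grasp [0.567 0.305 0.179] [ 0.17  0.46 -1.07  1.86  1.07  0.84  0.28]
32 1 lift [0.567 0.305 0.197] [ 0.17  0.43 -1.07  1.84  1.    0.85  0.33]
32 1 off [0.448 0.287 0.197] [ 0.21  0.12 -1.08  2.08  0.74  0.7   0.36]
32 1 hold hi [ 0.491 -0.235  0.239] [ 0.76 -0.   -0.51  2.02  0.43  0.67  0.79]
32 1 home [ 0.491 -0.235  0.105] [ 0.74  0.22 -0.55  2.2   1.04  0.45  0.16]
38 -1 pre [0.507 0.296 0.258] [-1.15  0.02  0.38  2.    0.62  0.65 -2.61]
38 -1 grasp [0.568 0.305 0.179] [-1.19  0.25  0.58  2.    0.48  0.38 -2.5 ]
38 -1 lift [0.568 0.305 0.197] [-1.19  0
[... 929 characters left out ...]
75  0.31 -2.78]
44 -1 off [0.45  0.288 0.198] [ 0.14  0.07 -1.1   2.23  1.19  0.63  3.  ]
44 -1 hold hi [ 0.493 -0.236  0.24 ] [ 1.54 -0.14 -1.25  2.18  0.61  0.38 -2.58]
44 -1 home [ 0.493 -0.236  0.106] [-0.5   0.24  0.75  2.39  1.95  0.25  2.25]
44 1 pre [0.5   0.295 0.252] [ 0.23  0.08 -1.1   2.07  1.    0.64  0.16]
44 1 grasp [0.569 0.305 0.18 ] [-0.12  0.3  -0.72  2.04  1.36  0.61 -0.11]
44 1 lift [0.569 0.305 0.198] [ 0.03  0.32 -0.9   2.02  1.33  0.67 -0.05]
44 1 off [0.45  0.288 0.198] [ 0.14  0.07 -1.1   2.23  1.19  0.63 -0.14]
44 1 hold hi [ 0.493 -0.236  0.24 ] [ 0.85 -0.06 -0.66  2.19  0.85  0.47  0.33]
44 1 home [ 0.493 -0.236  0.106] [ 0.91  0.3  -0.84  2.35  1.77  0.63 -0.59]
```

Run:
```python
from h import *
r=tool(PINK[2],np.radians(36),1)
p=tcp(PINK,.11,r,.13)
bot.goto(p+[-.06,0,.08],r.as_rotvec()); bot.movel(p,feed=.12)
o=bot.get_obs();print(o["t"],o["ee_pos"]-p,np.round(o["joint_positions"],2),o["force"])
c=bot.camera_params("wrist");I=bot.capture("wrist")[...,::-1]
np.save("w1.npy",np.r_[c["fx"],c["fy"],c["cx"],c["cy"],c["rvec"],c["tvec"]]);cv2.imwrite("pics/w1raw.png",I)
P=world(PINK,[(sx*.004,sy*.022,z) for z in(.226,.11) for sx in(-1,1) for sy in(1,-1)])
print(proj("wrist",P,c).round(1).tolist(), proj("wrist",world(PINK,[(0,0,.218),(-.02,0,.229)]),c).round(1).tolist())
cv2.imwrite("pics/w1.png",cv2.resize(I,(800,600),interpolation=cv2.INTER_CUBIC))
```

```text
4.2917 [-3.26299789e-06  5.73774583e-04  7.31830480e-04] [-0.19  0.01 -0.6   1.93  0.55  0.76  0.61] [-0.03172434  0.57909814 -0.49208982]
[[311.1, 246.7], [250.6, 246.6], [310.3, 252.6], [251.4, 252.5], [304.1, 145.0], [258.5, 145.0], [303.8, 151.3], [258.9, 151.3]] [[280.9, 240.8], [280.7, 237.6]]
```

View pics/w1.png

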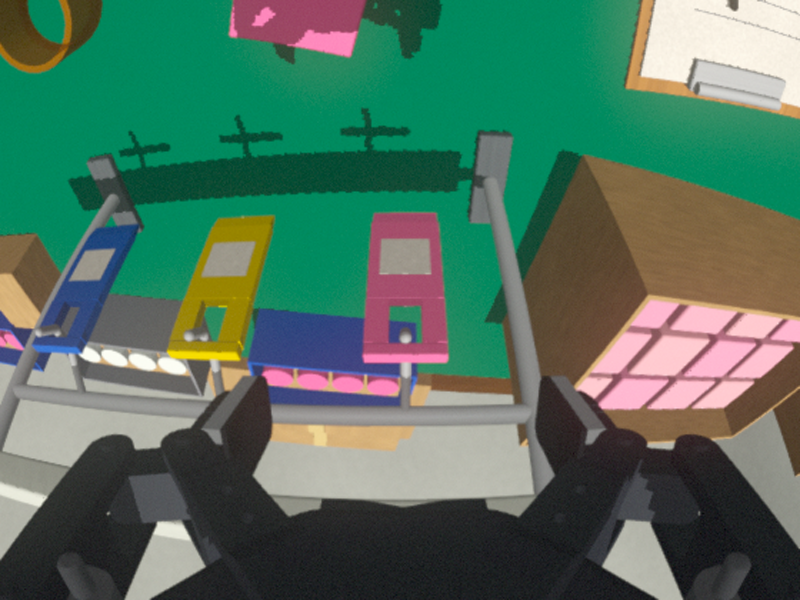

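The picture shows the pink plate square on, with its top corners at (363,353) and (448,353), lower edge of the bar at y=361 and bottom corners at (373,213) and (437,213). It lies about 3 px (2 mm) right of the prediction.

Run:
```python
from h import *
a=np.load("w1.npy");c=dict(fx=a[0],fy=a[1],cx=a[2],cy=a[3],rvec=a[4:7],tvec=a[7:])
P=[(-.004,-.022,.226),(-.004,.022,.226),(.004,-.022,.226),(.004,.022,.226),(-.002,-.022,.11),(-.002,.022,.11)]
x=np.array([(363,353),(448,353),(363,361),(448,361),(373,213),(437,213)])*.7-.15
f=lambda q:(proj("wrist",world(q,P),c)-x).ravel()
s=least_squares(f,PINK);print(s.x.round(4),f(s.x).reshape(-1,2).round(1).tolist())
```

```text
[0.5623 0.3062 0.1491] [[-0.4, 0.7], [0.3, 0.6], [0.4, 0.9], [-0.5, 0.8], [-0.2, -1.4], [0.4, -1.4]]
```

```bash
sed -i 's/^PINK=np.array(\[[^]]*\])/PINK=np.array([.5620,.3060,.148])/' h.py
python3 - <<'E'
from h import *
r=tool(PINK[2],np.radians(36),1)
bot.movel(tcp(PINK,.11,r,.10),ori=r.as_rotvec(),feed=.08)
print("hit",bot.movel(tcp(PINK,.11,r),feed=.08,max_force=6))
o=bot.get_obs();print(o["t"],np.round(o["force"],2),o["ee_pos"]-tcp(PINK,.11,r))
bot.command_gripper(.03,60)
o=bot.get_obs();print(o["t"],np.round(o["force"],2),np.round(o["ft_torque"],2),o["grip_width"],o["finger_force"])
cv2.imwrite("pics/w2.png",cv2.resize(bot.capture("wrist")[...,::-1],(800,600),interpolation=cv2.INTER_CUBIC))
E
```

```text
hit False
6.275 [-0.57  0.28 -1.22] [-1.83534246e-05  4.12058261e-04  6.52289714e-04]
6.7333 [-1.13  0.2   1.76] [-0.01  0.53  0.  ] 0.04302070415103753 60.6769859790802
```

View pics/w2.png

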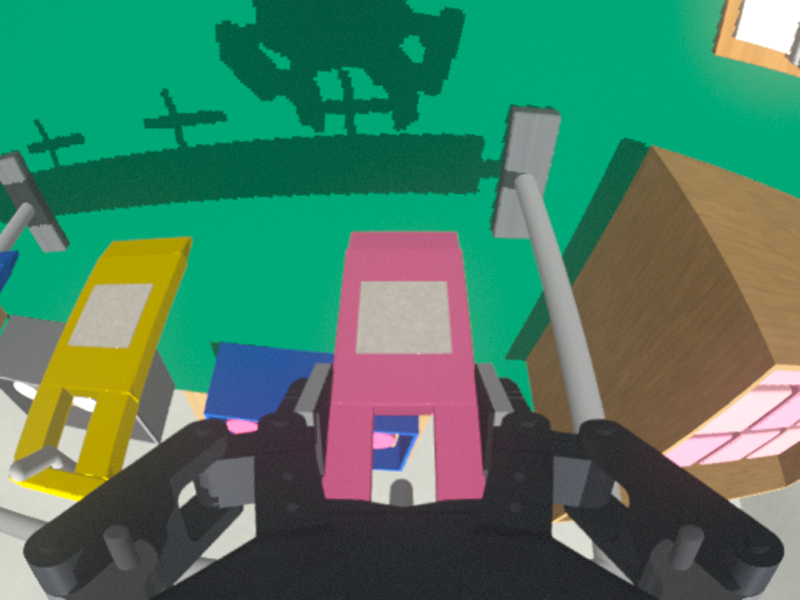

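The plate is held centred across its sides, with the paper square at (403,317) and the bottom edge at y=232. Now lift it, draw it off, and measure its pose in the hand.

Run:
```python
from h import *
r=tool(PINK[2],np.radians(36),1)
print(bot.movel(tcp(PINK,.1275,r),feed=.05,max_force=15),np.round(bot.get_obs()["force"],2))
print(bot.movel(tcp(PINK,.1275,r,0,-.06),feed=.07,max_force=12),np.round(bot.get_obs()["force"],2))
print(bot.movel(tcp(PINK,.18,r,0,-.15),feed=.15,max_force=12))
o=bot.get_obs();print(o["t"],np.round(o["force"],2),o["grip_width"],o["finger_force"],o["ee_pos"])
h=tcp(HOLD,.15,tool(HOLD[2],np.radians(36),1))
for b in(.0,-.0):pass
o=bot.get_obs();c=bot.camera_params("wrist");I=bot.capture("wrist")[...,::-1]
np.savez("w3.npz",c=np.r_[c["fx"],c["fy"],c["cx"],c["cy"],c["rvec"],c["tvec"]],p=o["ee_pos"],r=o["tcp_rot"])
cv2.imwrite("pics/w3.png",cv2.resize(I,(800,600),interpolation=cv2.INTER_CUBIC))
```

```text
False [-0.06  0.09 -1.14]
False [ 0.25  0.02 -1.6 ]
False
9.1333 [ 0.13 -0.78 -1.79] 0.04283208129989041 60.776714980602264 [0.42045107 0.28447814 0.24887284]
```

View pics/w3.png

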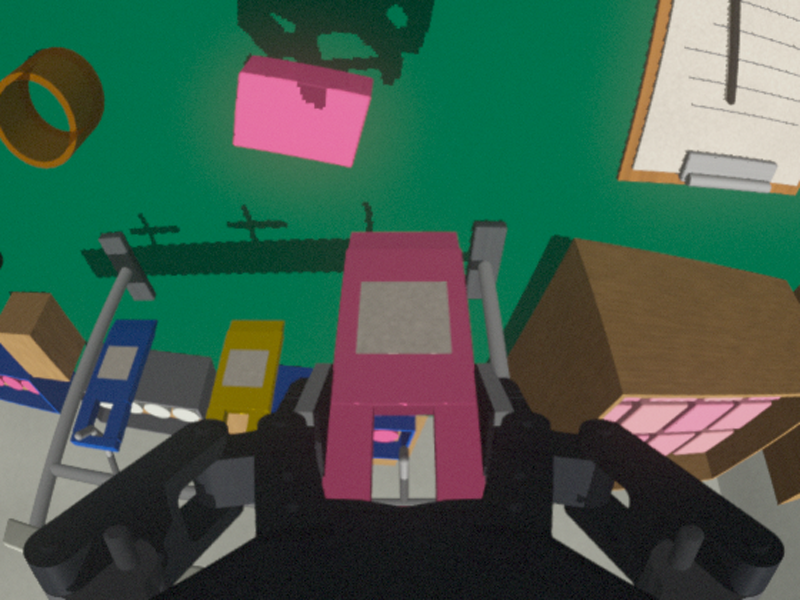

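Run:
```python
from h import *
d=np.load("w3.npz");a=d["c"];c=dict(fx=a[0],fy=a[1],cx=a[2],cy=a[3],rvec=a[4:7],tvec=a[7:])
r=R.from_rotvec(d["r"]);M=r.as_matrix()
print("tilt/yaw",np.degrees(np.arccos(-M[2,2])),np.arctan2(M[1,2],M[0,2]),PINK[2],"y z-comp",M[2,1])
psi=PINK[2]
P=np.array([(-.002,-.022,0),(-.002,.022,0),(-.004,-.022,.013),(-.004,.022,.013),(-.004,-.009,.078),(-.004,.009,.078)])
x=np.array([(349,232),(458,232),(347,248),(462,248),(372,408),(434,408)])*.7-.15
g=d["p"]-M[:,2]*.011
def f(q):
    # plate origin relative to grasp point, in plate yaw frame; tilt about y
    W=R.from_euler('z',psi).apply(R.from_euler('y',q[3]).apply(P-[0,0,GH])+[q[0],q[1],q[2]])+g
    return (proj("wrist",W,c)-x).ravel()
s=least_squares(f,[0,0,0,0]);print("dx dy dz(mm), tilt",(s.x*1000).round(1),f(s.x).reshape(-1,2).round(1).tolist())
```

```text
tilt/yaw 35.986142340165244 0.14704708473688805 0.148 y z-comp -0.00018675915819904576
dx dy dz(mm), tilt [0.9 0.5 0.6 9.6] [[-0.2, -1.0], [0.5, -0.9], [-1.1, 1.2], [-0.0, 1.3], [0.4, -0.3], [0.1, -0.3]]
```

Run:
```python
from h import *
r=tool(HOLD[2],np.radians(36),1)
bot.goto(tcp(HOLD,.20,r,0,-.09),r.as_rotvec())
o=bot.get_obs();print(o["t"],np.round(o["joint_positions"],2),np.round(o["force"],2),o["grip_width"],o["finger_force"])
c=bot.camera_params("wrist");I=bot.capture("wrist")[...,::-1]
np.savez("w4.npz",c=np.r_[c["fx"],c["fy"],c["cx"],c["cy"],c["rvec"],c["tvec"]],p=o["ee_pos"],r=o["tcp_rot"])
cv2.imwrite("pics/w4.png",cv2.resize(I,(800,600),interpolation=cv2.INTER_CUBIC))
z=.012;P=world(HOLD,[(.05,.04,z),(.05,-.04,z),(-.05,-.04,z),(-.05,.04,z),(.015,.015,.087),(.015,-.015,.087),(-.01,.015,.086),(-.01,-.015,.086)])
print(((proj("wrist",P,c)+.15)/.7).round(1).tolist())
```

```text
10.85 [ 0.22 -0.24 -0.14  2.18  0.51  0.76  0.59] [-0.03  0.41 -1.15] 0.04284030449331804 60.835605561733246
[[444.6, 209.5], [356.2, 209.3], [348.3, 111.0], [452.2, 111.1], [420.2, 236.6], [379.4, 236.5], [421.2, 209.4], [378.2, 209.4]]
```

View pics/w4.png

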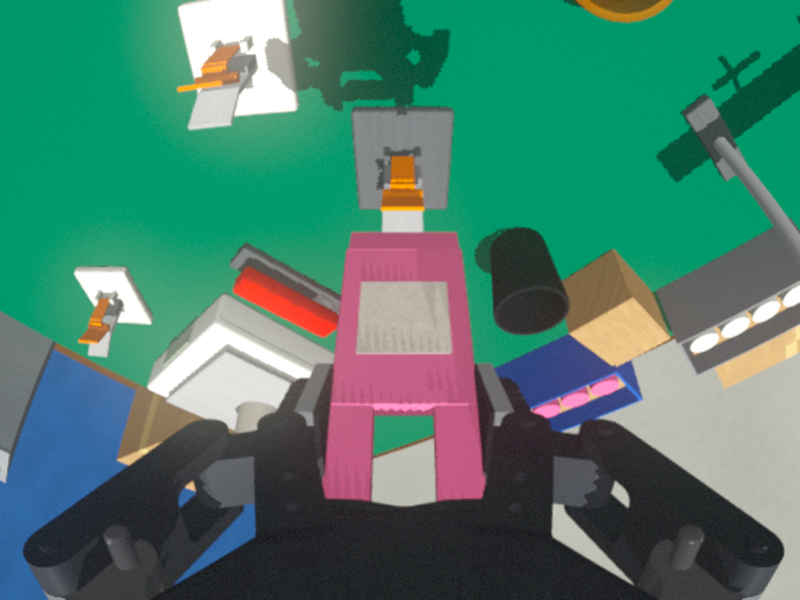

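The dark holder is straight ahead: base corners (354,108), (453,108), (357,208), (445,208), and orange lip edge from (382,209) to (424,209). It's within about 3 px of the prediction, so I refine with a fit.

Run:
```python
from h import *
d=np.load("w4.npz");a=d["c"];c=dict(fx=a[0],fy=a[1],cx=a[2],cy=a[3],rvec=a[4:7],tvec=a[7:])
z=.012
P=[(.05,.04,z),(.05,-.04,z),(-.05,-.04,z),(-.05,.04,z),(-.01,.015,.086),(-.01,-.015,.086)]
x=np.array([(445,208),(357,208),(353.5,108),(453,108),(424,209.5),(382,209.5)])*.7-.15
f=lambda q:(proj("wrist",world(q,P),c)-x).ravel()
s=least_squares(f,HOLD,loss='soft_l1');print(s.x.round(4),HOLD,f(s.x).reshape(-1,2).round(1).tolist())
print("in holder frame mm:",(R.from_euler('z',-HOLD[2]).apply([*(s.x-HOLD)[:2],0])*1000).round(1))
```

```text
[ 0.4874 -0.229  -0.7699] [ 0.4871 -0.2312 -0.7552] [[0.6, 0.6], [0.2, -0.2], [-1.4, 0.6], [1.8, 1.7], [0.0, -0.9], [-0.7, -1.3]]
in holder frame mm: [-1.3  1.8  0. ]
```

```bash
sed -i 's/HOLD=np.array(\[[^]]*\])/HOLD=np.array([.4873,-.2296,-.763])/' h.py
python3 - <<'E'
from h import *
r=tool(HOLD[2],np.radians(36),1);rv=r.as_rotvec();D=-.0012
bot.movel(tcp(HOLD,.14,r,0,D),ori=rv,feed=.15,max_force=10)
hit=bot.movel(tcp(HOLD,.10,r,0,D),feed=.08,max_force=8)
def log(t):
    o=bot.get_obs();F=R.from_euler('z',-HOLD[2]).apply(o["force"])
    print(t,round(o["t"],2),"F(holder)",F.round(1),"zb",round(o["ee_pos"][2]-tcp(HOLD,0,r)[2],4),round(o["finger_force"],1))
log(hit)
for z in (.085,.075,.065,.055,.046,.040):
    hit=bot.movel(tcp(HOLD,z,r,0,D),feed=.05,max_force=14);log((z,hit))
    if hit: break
E
```

```text
False 12.41 F(holder) [ 0.8 -1.6 -0. ] zb 0.1008 60.8
(0.085, False) 12.86 F(holder) [ 0.1  0.6 -0.3] zb 0.0854 60.8
(0.075, False) 13.21 F(holder) [ 0.1 -0.5 -0.1] zb 0.0752 60.8
(0.065, False) 13.56 F(holder) [ 2.2  0.3 -0.4] zb 0.0658 60.9
(0.055, False) 13.91 F(holder) [3.  0.1 1.7] zb 0.0563 61.1
(0.046, False) 14.24 F(holder) [ 3.8  0.5 -0.4] zb 0.046 61.0
(0.04, False) 14.51 F(holder) [ 3.   0.8 -1.4] zb 0.0396 61.1
```

Run:
```python
from h import *
r=tool(HOLD[2],np.radians(36),1);D=-.0012
hit=bot.movel(tcp(HOLD,.031,r,0,D),feed=.015,max_force=14)
o=bot.get_obs();F=R.from_euler('z',-HOLD[2]).apply(o["force"]);print(hit,o["t"],F.round(1),o["ee_pos"][2]-tcp(HOLD,0,r)[2],o["grip_width"])
T=cv2.resize(bot.capture("top")[200:256,280:350][...,::-1],None,fx=5,fy=5,interpolation=cv2.INTER_CUBIC)
S=cv2.resize(bot.capture("scene")[180:270,235:325][...,::-1],None,fx=6,fy=6,interpolation=cv2.INTER_CUBIC)
w=cv2.resize(bot.capture("wrist")[100:300,150:410][...,::-1],None,fx=1,fy=1)
A=np.zeros((540,800,3),np.uint8);A[:,:540]=S;A[:200,540:]=w;cv2.imwrite("pics/C.png",A)
```

```text
True 14.9333 [ 1.8 -0.7  1.1] 0.036504760925876775 0.04292175974179784
```

View pics/C.png

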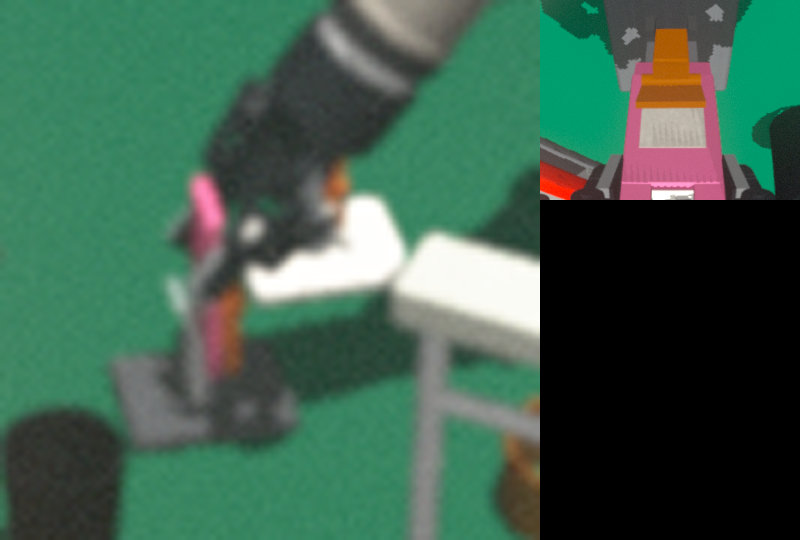

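The plate stands between the jaws, with the orange jaw pressed on its lower face and centred on it (the plate spans 628-725 in the wrist crop, the jaw 637-706). One more gentle press to confirm it's on the stop.

Run:
```python
from h import *
r=tool(HOLD[2],np.radians(36),1);D=-.0012;q0=tcp(HOLD,0,r)[2]
def log(t):
    o=bot.get_obs();F=R.from_euler('z',-HOLD[2]).apply(o["force"]);print(t,round(o["t"],2),F.round(1),round(o["ee_pos"][2]-q0,4),o["grip_width"])
hit=bot.movel(tcp(HOLD,.0325,r,0,D),feed=.01,max_force=17);log(hit)
bot.dwell(.3);log("settled")
```

```text
True 15.47 [-1.8 -1.1  5.2] 0.0364 0.043149542949104516
settled 15.78 [-3.4 -0.7  5.7] 0.0365 0.04313083902527548
```

Run:
```python
from h import *
r=tool(HOLD[2],np.radians(36),1)
bot.command_gripper(.07);bot.dwell(.2)
z=r.as_matrix()[:,2];p=np.array(bot.get_obs()["ee_pos"])
print(bot.movel(p-z*.13,feed=.1,max_force=8))
o=bot.get_obs();print(o["t"],np.round(o["force"],1),o["grip_width"])
c=bot.camera_params("wrist");I=bot.capture("wrist")[...,::-1]
cv2.imwrite("pics/D.png",cv2.resize(I,(800,600),interpolation=cv2.INTER_CUBIC))
P=world(HOLD,[(-.004,-.022,.152),(-.004,.022,.152),(.004,-.022,.152),(.004,.022,.152),(-.004,-.009,.114),(-.004,.009,.114)])
print(((proj("wrist",P,c)+.15)/.7).round(0).tolist())
```

```text
False
17.8083 [-0.4 -0.4 -0.7] 0.06979414697384931
[[359.0, 351.0], [446.0, 351.0], [360.0, 360.0], [444.0, 360.0], [386.0, 294.0], [419.0, 294.0]]
```

View pics/D.png

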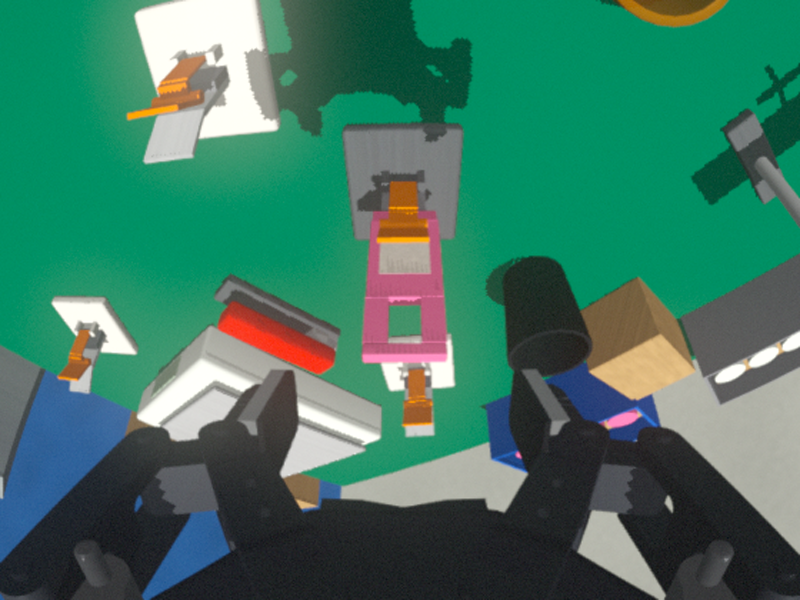

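The plate stands upright and centred in the dark holder: top edge from (362,353) to (446,353), predicted (359,351) to (446,351), with the jaw closed on it at (403,235). The gripper is clear, so I hand in.

```bash
python3 -c "
from bench import bot
print(bot.finish_job())"
```

```text
the job is handed in; nothing more can be done
None
```

The pink plate is standing upright and centred on the stop of the dark holder, with the clip closed on it and the gripper clear; I handed the job in at about 18 s of the 45 s limit, and no verdict was returned.

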